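Slide a pipette hanger into the rail of a bench stand until it latches

TASK

Take the pipette hanger with the T-shaped head off the white tray, feed its head into the open end of the slotted rail on the stand, and slide it along gently until it clicks home behind the latch against the sprung end stop; then let go of it and leave it hanging there. Feel for the end and do not force it or knock the rail (never more than about 25 N), and leave the other things on the bench where they are.

Things in the scene. Friction and masses are not known exactly. Their poses are not given: they have to be found in the camera images.
- hanger_mid (a point): The hanger: loose bare-aluminium bracket, about 140 g, standing upright on the white tray. Point: centre of its upright bar, half-way up, 53 mm above its underside. Bar 14 mm thick (x), 24 mm wide (y), 106 mm tall; grip its top 35 mm, free on all sides, across the 24 mm. Axes: z up, x towards the fork at its foot, y along the length of its T-head, which sits behind the bar (-x).
- hanger_fork (a point): Between the tips of the fork at the hanger's foot, on its underside, 41 mm in front (+x) of the bar's middle. The two prongs are 6 mm thick and 36 mm wide over both; behind the bar the foot plate reaches 25 mm backward. Same axes as hanger_mid.
- hanger_head (a point): Centre of the hanger's T-head: a block 9 mm (x) by 36 mm (y) by 21 mm (z), its +y end rounded by 3 mm and going into the rail first. It lies 22 mm behind (-x) and 7 mm above hanger_mid, 60 mm above the hanger's underside; a neck 8 mm high (z) and 24 mm long (y) joins it to the bar, with 10 mm between head and bar. Same axes.
- bracket_mid (a point): A look-alike to be left alone: the same bar and fork, but no T-head. Centre of its bar, half-way up (53 mm). It stands on the same white tray; which of the two places each has is random.
- rail: Rail stand, fixed. Origin on the bench under its middle. A straight aluminium C-channel runs along its y: 240 mm long (y -120..120 mm), outside 20 mm deep (x -10..10) and 32 mm high, inside 12 by 24 mm, centre line at x = 0, 220 mm above the bench. Its -y end is open, its +y end capped (black). When hung, the hanger's axes are parallel to the rail's.
- rail_slot (a point): Middle of the slot in the channel's +x face, 10 mm in front of and level with the channel's centre line: 11 mm high, full length, between lips 4 mm thick. The hanger's neck runs in it, its bar stands on the +x side with its centre 22 mm from the centre line and its top 30 mm above the rail's top face. The head has 1.5 mm of play each way in x and z.
- rail_mouth (a point): Centre of the channel's open end, 220 mm above the bench; rail axes, +y leads in. Inside, towards the closed end, sits an end stop with sprung buffer and drop latch, clamped anywhere within 30 mm, so the distance is not measured and must be felt: home has the head's centre 166 to 196 mm in from this point.
- latch (a joint): Lift of the latch in m: 0 = down (nothing under it, or dropped behind the head), about 0.004 with the head under it. The rounded head lifts it at 2 to 6 N of push and meets the buffer about 46 mm after first touching it. A small black button on the rail's top rides on it.
- buffer (a joint): How far the sprung buffer is pushed in, m: 0 free, about 0.0035 with the hanger latched home, 0.007 solid. It takes 2.5 N at first touch and 0.6 N per mm more (plus some friction under the latch); the latch drops behind the head when it is in by about 4 mm.
Things that resemble listed ones, but are neither listed nor needed, are in the scene too. What is shaped like the part that bears hanger_mid but blue is not meant.

How it is judged:
By the outcome, as a careful person would: the job done as asked, in the order asked, and still so for the second after the job is handed in, with the robot touching nothing.
It also fails if it takes over 72 s, if anything falls off the work surface, if the arm or the gripper's body presses on something with over 40 N, if the wrist force passes 120 N, or if a joint passes its speed limit or range.

ROBOT

A 6-joint arm with a two-finger parallel gripper is mounted at the origin on the work surface. World frame = base frame: x ahead of the robot, y to its left, z up, the work surface at z = 0. Lengths are in m, angles in rad, forces in N, time in s.
With the tool pointing down it reaches from about 0.35 to 0.775 m from the base axis. Payload 5.5 kg.
Tool frame: the origin (TCP) lies midway between the tips of the shut fingers; the grasp point (between the pads) lies 19 mm behind it; z points along the fingers, y is the line along which they close (so a half turn about z gives the same grasp; the last joint's range is limited). The gripper opens to 85 mm and grips with 20 to 120 N. Pads are 22 mm wide; open, the fingers measure 114 mm over their backs; the gripper's body (76 mm by 85 mm) begins 54 mm behind the grasp point. The pads swing forward as they close: fully open they stand 13 mm farther back than shut.
Start: joints at [1.188, 0.313, 0.046, 1.304, 0, 1.431], TCP at [0.138, 0.558, 0.231] pointing down, gripper open.
Joint ranges: [-2.76, 2.76], [-0.86, 1.69], [-1.03, 1.26], [-2.2, 2.34], [-1.47, 1.5], [-3.14, 3.14]. Speed limits (rad/s): [2.57, 2.57, 3.14, 3.14, 3.14, 3.14].

INTERFACE

Orientations are given as a unit quaternion [w, x, y, z].
In Python, from workcell import telemetry, imaging, env gives the robot as it stands. The module is installed in compiled form; this text tells all that it offers.
- The arm moves only by the tool step_arm, never from a script. Its argument "moves" is a list of rows, each a list of 3 entries, a list of its own where there are three numbers: the shift along the tool's x, y, z in mm, then the turn, a rotation vector about the tool's x, y, z in rad, then the finger opening in mm, from 0 to 85.4. A call has 1 to 8 rows; each row is the pose to reach, as a shift and turn from the pose commanded when the call began, along the tool's axes at that moment; what a row does not reach only later rows make up. A row lasts 1/12 s, in which the tool goes at most 41.7 mm and 7.16 degrees, less where a joint would pass 70% of its speed; a pose out of reach is approached as far as the arm can. A call with a gripper value outside its range is refused whole. The fingers move at their own pace and stop on an object; "grip_force" is the grip in N (left out, the last holds). Time passes only in rows, so rows that repeat a pose let the fingers close. It gives the time, the measured TCP pose, the force, the opening and the grip force at its end, in the units of the state.
- telemetry.get_state(): the state, without advancing time (a new reading comes with each control period).
- imaging.read_camera(name): name is "side" or "top" or "wrist"; returns the picture (420x560x3 uint8, red, green, blue); there is no depth.
- imaging.camera_params(name): a dict with "camera_matrix" (3x3 intrinsics, pixels), "pose" (4x4, takes a point from camera to world coordinates). Camera axes: x right, y up, looking along -z (the intrinsics and any distortion apply to the point x, -y, -z); pixel columns grow to the right and rows downward; lengths in m; the calibration is good to about 2 mm. A picture is of the moment at which its call begins: read the wrist's pose just before it. camera_params takes no time and is no camera call; for the wrist camera it gives the pose at the moment of the call.
- env.hand_in(): hands the job in; it is judged then, once.
The state is a dict: "clock": time; "joint_pos": joint angles; "qvel": joint speeds; "tau": joint torques, N m; "tcp_pos": TCP position; "orientation": TCP orientation; "wrist_force": force on the tool from outside, world axes, zero at the start; "ft_torque": the same for the moment, N m; "finger_gap": finger opening in m; "grip_force": force on a finger pad.
Only numpy, scipy, OpenCV 4.12 (cv2) and the standard library are available. Lean on these libraries where they do the work, as an engineer would, in place of code of your own. Each camera call takes 0.05 s, during which the arm holds its last target. There are 200 camera calls.

## Working session

There is one attempt and no reset: what is moved stays moved. The work goes in short steps, Python scripts to look and compute and a tool call to move; the robot and the scene stay as the last step left them, time stands still between calls to the robot, and variables do not carry over. Pictures are saved under pics/ and viewed, at most 13 in all, crops included, and the job is handed in when it is done.

Besides the shell and the picture viewer there is one more tool, called after "Emit:" as a command line: name --argument value ..., lists and objects as JSON in quotes. step_arm: Moves the arm, as the interface text tells. Its arguments: {"type":"object","properties":{"moves":{"type":"array"},"grip_force":{"type":"number"}},"required":["moves"]}

```bash
mkdir -p pics
python3 - <<'E'
from workcell import telemetry, imaging
import cv2,numpy as np
s=telemetry.get_state();print({k:np.round(v,3) for k,v in s.items()})
for n in("top","side"):
    p=imaging.camera_params(n);print(n,p)
    cv2.imwrite(f"pics/{n}0.png",imaging.read_camera(n)[:,:,::-1])
E
```

```text
{'clock': np.float64(0.0), 'joint_pos': array([1.188, 0.314, 0.045, 1.304, 0.   , 1.431]), 'qvel': array([ 0.001, -0.   , -0.   , -0.001, -0.001, -0.   ]), 'tau': array([ 0.0000e+00, -4.8062e+01,  2.9854e+01,  1.9000e-02, -0.0000e+00,
       -0.0000e+00]), 'tcp_pos': array([0.138, 0.558, 0.23 ]), 'orientation': array([-0.   ,  0.121,  0.993, -0.001]), 'wrist_force': array([ 0.218, -0.362, -0.558]), 'ft_torque': array([-0.056,  0.008,  0.022]), 'grip_force': np.float64(0.0), 'finger_gap': np.float64(0.085)}
top {'camera_matrix': array([[463.36454529,   0.        , 277.13813059],
       [  0.        , 463.36454529, 197.98247966],
       [  0.        ,   0.        ,   1.        ]]), 'pose': array([[-0.01766692,  0.99747999, -0.06871356,  0.5729817 ],
       [-0.99940923, -0.0196438 , -0.02820127, -0.21698765],
       [-0.02948   ,  0.06817474,  0.99723775,  1.4160762 ],
       [ 0.        ,  0.        ,  0.        ,  1.        ]])}
side {'camera_matrix': array([[444.99613792,   0.        , 274.31470548],
       [  0.        , 444.99613792, 204.79476671],
       [  0.        ,   0.        ,   1.        ]]), 'pose': array([[-0.95135558,  0.22348446, -0.21207843,  0.43320494],
       [-0.30808821, -0.68548316,  0.65969273,  0.43542429],
       [ 0.00205488,  0.69294122,  0.72099115,  0.84437317],
       [ 0.        ,  0.        ,  0.        ,  1.        ]])}
```

View pics/top0.png

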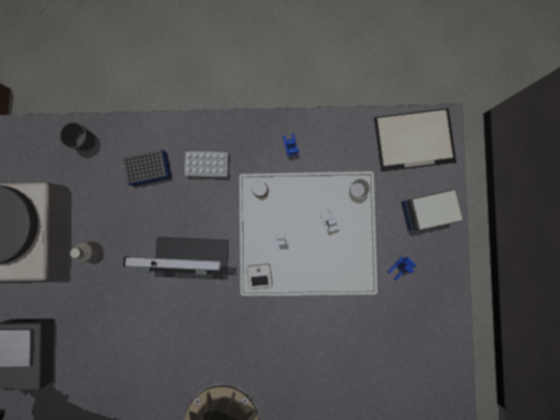

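View pics/side0.png

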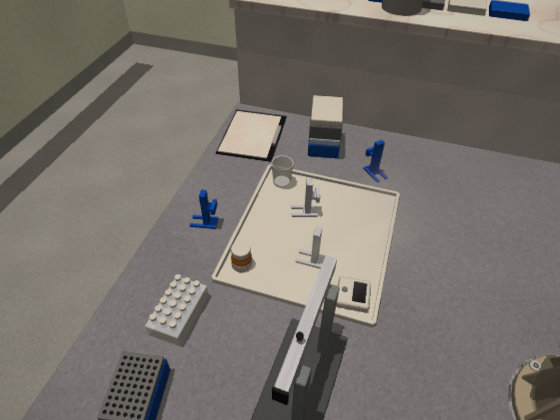

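The top view shows these candidates: bare brackets at (329,221) and (281,237), and blue look-alikes at (291,146) and (403,266). The rail runs from its black cap at (125,262) to its mouth near (220,266). In the side view the bare bracket at (309,197) appears to have a head, and the one at (316,245) does not. I'll check both in a close crop.

Run:
```python
import cv2,numpy as np
t=cv2.imread("pics/top0.png");s=cv2.imread("pics/side0.png")
a=cv2.resize(t[195:255,260:350],(800,533),interpolation=cv2.INTER_CUBIC)[:, :]
b=cv2.resize(s[170:275,270:350],(400,525),interpolation=cv2.INTER_CUBIC)
a=cv2.resize(t[200:255,265:350],(400,259),interpolation=cv2.INTER_CUBIC)
c=cv2.resize(t[250:285,115:240],(400,112),interpolation=cv2.INTER_CUBIC)
L=np.zeros((525,400,3),np.uint8);L[:259]=a;L[300:412]=c
cv2.imwrite("pics/crop1.png",np.hstack([L,b]))
```

```text
(no output)
```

View pics/crop1.png

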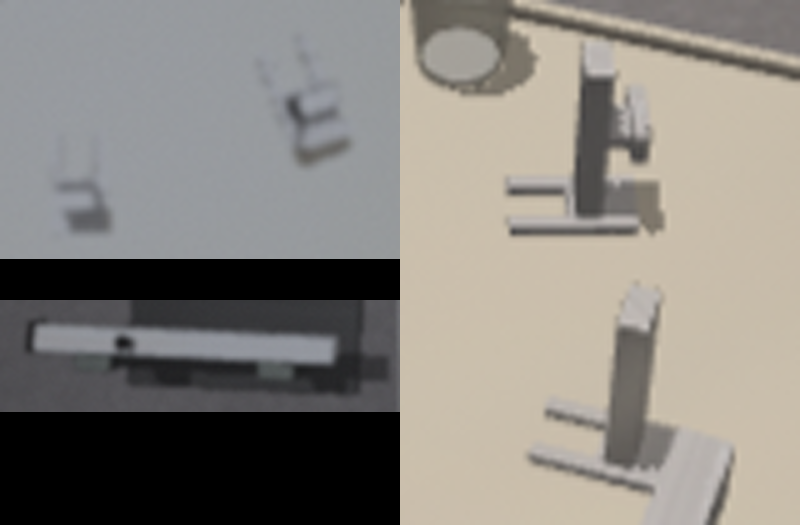

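The close crop shows that the far bracket, bar top at about top px (332,221) and side px (310,182), carries the T-head. The near one is plain, and the blue ones are ruled out. Next I measure.

```bash
cat > h.py <<'E'
import numpy as np,cv2
from workcell import telemetry, imaging
def ray(p,uv):
    K=p["camera_matrix"];T=p["pose"]
    d=np.array([(uv[0]-K[0,2])/K[0,0],-(uv[1]-K[1,2])/K[1,1],-1.])
    return T[:3,3],T[:3,:3]@d
def plane(p,uv,z):
    o,d=ray(p,uv);return o+d*(z-o[2])/d[2]
def tri(p1,u1,p2,u2):
    o1,d1=ray(p1,u1);o2,d2=ray(p2,u2)
    A=np.stack([d1,-d2],1);t=np.linalg.lstsq(A,o2-o1,rcond=None)[0]
    a,b=o1+d1*t[0],o2+d2*t[1];return (a+b)/2,np.linalg.norm(a-b)
def proj(p,X):
    T=p["pose"];c=T[:3,:3].T@(np.asarray(X)-T[:3,3]);K=p["camera_matrix"]
    return np.array([K[0,2]+K[0,0]*c[0]/-c[2],K[1,2]-K[1,1]*c[1]/-c[2]])
def R(q):
    from scipy.spatial.transform import Rotation as Ro
    return Ro.from_quat([q[1],q[2],q[3],q[0]]).as_matrix()
E
python3 - <<'E'
from h import *
np.set_printoptions(precision=4,suppress=True)
T=imaging.camera_params("top");S=imaging.camera_params("side")
print("bar top tri",tri(T,(332.6,221.2),S,(310,182)))
print("bar top z.109",plane(T,(332.6,221.2),.109))
for u in[(322,210),(329,207)]:print("prong",plane(T,u,.006))
print("head",plane(T,(334,228),.074))
t=cv2.imread("pics/top0.png");g=cv2.cvtColor(t,cv2.COLOR_BGR2GRAY)
m=(g>120).astype(np.uint8);m[:250]=0;m[285:]=0;m[:,:115]=0;m[:,235:]=0
c=max(cv2.findContours(m,0,1)[0],key=cv2.contourArea);r=cv2.minAreaRect(c);b=cv2.boxPoints(r);print(r,b)
for u in b:print("rail",plane(T,u,.236))
print("button",plane(T,(153,263.5),.24))
# tray corners height, rail mouth in side approx
s=cv2.imread("pics/side0.png");gs=cv2.cvtColor(s,cv2.COLOR_BGR2GRAY)
print("side proj of rail corners",[proj(S,plane(T,u,.236)) for u in b])
E
```

```text
bar top tri (array([ 0.5928, -0.335 ,  0.1102]), np.float64(0.0037406813185863327))
bar top z.109 [ 0.5946 -0.3347  0.109 ]
prong [ 0.6309 -0.3128  0.006 ]
prong [ 0.6396 -0.3342  0.006 ]
head [ 0.5756 -0.3414  0.074 ]
((172.06024169921875, 263.135009765625), (92.21912384033203, 7.610243797302246), 2.5261168479919434) [[125.8278 264.9042]
 [126.1632 257.3013]
 [218.2927 261.3658]
 [217.9573 268.9687]]
rail [0.4907 0.2058 0.236 ]
rail [0.5099 0.2051 0.236 ]
rail [ 0.4959 -0.0313  0.236 ]
rail [ 0.4768 -0.0303  0.236 ]
button [0.4934 0.1347 0.24  ]
side proj of rail corners [array([285.2638, 390.5058]), array([271.9068, 385.5509]), array([322.851 , 256.1167]), array([333.6999, 259.3739])]
```

Measured: rail yaw is about -3.4°, with its mouth near (0.486,-0.032). The hanger is at (0.594,-0.335) with a yaw of about 18° and its top at about 0.109. I'll travel high and then look with the wrist camera.

Emit:
step_arm --moves '[[[-50,-40,-40],[0,0,0],85],[[-100,-80,-80],[0,0,-0.1],85],[[-150,-120,-110],[0,0,-0.2],85],[[-200,-160,-120],[0,0,-0.3],85],[[-220,-180,-120],[0,0,-0.4],85],[[-240,-200,-120],[0,0,-0.5],85],[[-265,-220,-120],[0,0,-0.56],85],[[-290,-240,-120],[0,0,-0.56],85]]'

```text
clock: 0.77
tcp_pos: [0.3227, 0.3085, 0.3439]
orientation: [0.0, -0.16, 0.987, 0.0]
wrist_force: [0.6, 0.6, 0.3]
finger_gap: 0.085
grip_force: 0.0
```

```bash
cat >> h.py <<'E'
def go(pos,yaw,down=True):
    """print tool-frame shift (mm) and turn for a tool-down pose with tool y at the given yaw (deg)"""
    from scipy.spatial.transform import Rotation as Ro
    s=telemetry.get_state();A=R(s["orientation"])
    y=np.radians(yaw);yy=np.array([-np.sin(y),np.cos(y),0]);z=np.array([0,0,-1.]);B=np.stack([np.cross(yy,z),yy,z],1)
    d=A.T@(np.array(pos)-s["tcp_pos"])*1000;r=Ro.from_matrix(A.T@B).as_rotvec()
    print("t",s["clock"],"tcp",np.round(s["tcp_pos"],4),"yaw",np.degrees(np.arctan2(-A[0,1],A[1,1])).round(2),"gap",round(float(s["finger_gap"]),4),"F",np.round(s["wrist_force"],2))
    print("shift",np.round(d,1),"turn",np.round(r,4))
E
python3 -c "
from h import *
go((.53,-.12,.35),18);go((.55,-.33,.3),18)"
```

```text
t 0.7667 tcp [0.3227 0.3085 0.3439] yaw 18.37 gap 0.085 F [0.58 0.6  0.35]
shift [ -61.7 -472.    -6.2] turn [0.0003 0.0009 0.0064]
t 0.7667 tcp [0.3227 0.3085 0.3439] yaw 18.37 gap 0.085 F [0.58 0.6  0.35]
shift [ -14.5 -677.6   43.7] turn [0.0003 0.0009 0.0064]
```

Emit:
step_arm --moves '[[[-5,-41,0],[0,0,0],85],[[-12,-82,0],[0,0,0],85],[[-20,-123,0],[0,0,0],85],[[-26,-164,0],[0,0,0],85],[[-32,-205,0],[0,0,0],85],[[-38,-246,0],[0,0,0],85],[[-42,-287,0],[0,0,0],85],[[-45,-328,0],[0,0,0],85]]'

```text
clock: 1.43
tcp_pos: [0.4675, 0.0104, 0.3429]
orientation: [-0.0, -0.158, 0.987, 0.0]
wrist_force: [-0.0, 1.1, 0.2]
finger_gap: 0.0849
grip_force: 0.0
```

```bash
python3 -c "
from h import *
go((.55,-.33,.3),18)"
```

```text
t 1.4333 tcp [0.4675 0.0104 0.3429] yaw 18.16 gap 0.0849 F [-0.01  1.08  0.23]
shift [  27.7 -349.2   42.7] turn [ 0.0004 -0.0002  0.0028]
```

Emit:
step_arm --moves '[[[5,-41,0],[0,0,0],85],[[10,-82,0],[0,0,0],85],[[14,-123,5],[0,0,0],85],[[18,-164,10],[0,0,0],85],[[22,-205,15],[0,0,0],85],[[25,-246,25],[0,0,0],85],[[28,-287,30],[0,0,0],85],[[28,-325,40],[0,0,0],85]]'

```text
clock: 2.1
tcp_pos: [0.5418, -0.3076, 0.303]
orientation: [0.0, -0.157, 0.988, -0.0]
wrist_force: [0.4, -0.3, -0.2]
finger_gap: 0.0851
grip_force: 0.0
```

Emit:
step_arm --moves '[[[0,-20,0],[0,0,0],70],[[0,-20,0],[0,0,0],70],[[0,-20,0],[0,0,0],70],[[0,-20,0],[0,0,0],70]]'

```text
clock: 2.43
tcp_pos: [0.5479, -0.3234, 0.3028]
orientation: [-0.0, -0.158, 0.987, 0.001]
wrist_force: [-0.5, 1.1, 0.3]
finger_gap: 0.07
grip_force: 0.0
```

```bash
python3 -c "
from h import *
go((.594,-.335,.2),18)
p=imaging.camera_params('wrist');im=imaging.read_camera('wrist');np.savez('w1.npz',K=p['camera_matrix'],T=p['pose'])
print(p['pose'].round(4),p['camera_matrix'].round(1))
for X in[(.594,-.335,.109),(.575,-.341,.074),(.635,-.322,.004)]:print(proj(p,X))
cv2.imwrite('pics/w1.png',im[:,:,::-1])"
```

```text
t 2.4333 tcp [ 0.5479 -0.3234  0.3028] yaw 18.18 gap 0.07 F [-0.46  1.11  0.31]
shift [-40.3 -25.5 102.7] turn [ 0.0014 -0.0005  0.0031]
[[-3.115e-01 -9.009e-01 -3.023e-01  4.707e-01]
 [ 9.502e-01 -2.951e-01 -9.980e-02 -3.480e-01]
 [ 7.000e-04 -3.183e-01  9.480e-01  4.464e-01]
 [ 0.000e+00  0.000e+00  0.000e+00  1.000e+00]] [[352.3   0.  279.5]
 [  0.  352.3 217.7]
 [  0.    0.    1. ]]
[253.69612525 225.02952287]
[255.67138129 197.05529615]
[259.52468997 228.75013745]
```

View pics/w1.png

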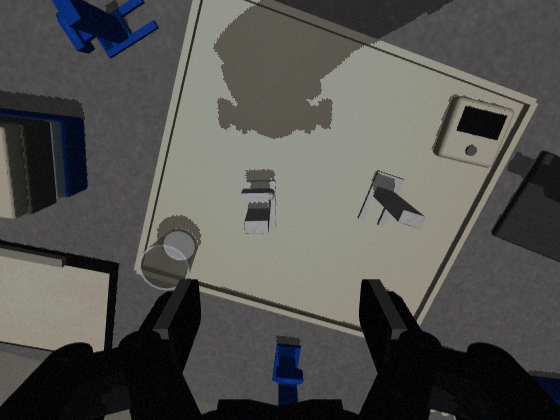

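The wrist view shows the hanger's bar top at about (257,226) and its head at about (258,192), with the plain bracket at (400,205). I'll segment the bar top and head for yaw.

Run:
```python
import cv2
t=cv2.imread("pics/w1.png")[155:245,225:300]
cv2.imwrite("pics/w1c.png",cv2.resize(t,None,fx=6.6,fy=6.6,interpolation=cv2.INTER_CUBIC))
```

```text
(no output)
```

View pics/w1c.png

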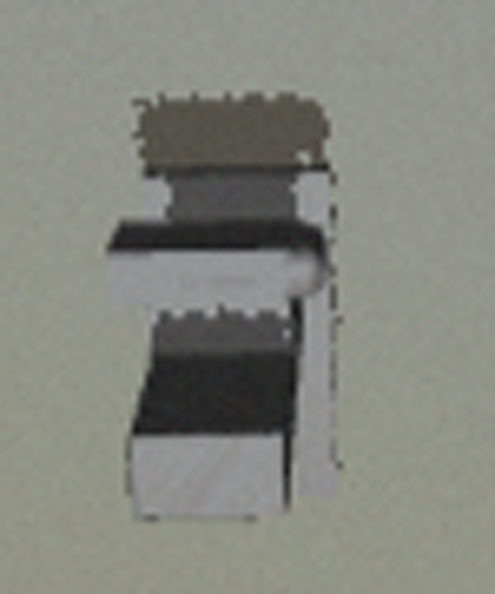

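The crop shows the bar top with corners at px (245.5,220.8), (268.2,220.3), (268.2,233.3) and (245,233.5). The rounded head end is on the right (+y), and the foot's outer edge runs (274.7,180.8)–(276.5,230).

Run:
```python
from h import *
np.set_printoptions(precision=4,suppress=True)
f=np.load("w1.npz");p=dict(camera_matrix=f["K"],pose=f["T"])
c=[plane(p,u,.110) for u in[(245.5,220.8),(268.2,220.3),(268.2,233.3),(245,233.5)]]
print(np.mean(c,0),[np.linalg.norm(c[i]-c[i-1]) for i in range(4)])
e=c[1]-c[0]+c[2]-c[3];print("yaw",np.degrees(np.arctan2(-e[0],e[1])))
a,b=plane(p,(274.7,180.8),.009),plane(p,(276.5,230),.009);d=b-a
print("foot edge",a,b,np.linalg.norm(d),np.degrees(np.arctan2(d[1],d[0])))
h=[plane(p,u,.0745) for u in[(241.4,193.2),(241.1,201.1),(274,193),(274,199.5)]];print("head",np.mean(h,0),np.linalg.norm(h[2]-h[0]))
T=imaging.camera_params("top");print("tri top/wrist",tri(T,(332.6,221.2),p,np.mean([(245.5,220.8),(268.2,220.3),(268.2,233.3),(245,233.5)],0)))
# tray height: match wrist ray to tray corner vs top
print("tray far-left corner",tri(T,(376,294.5),p,(0,0))[1] if 0 else "")
```

```text
[ 0.5947 -0.3315  0.11  ] [np.float64(0.013772192322070081), np.float64(0.02294224483763351), np.float64(0.014057253256437984), np.float64(0.023726989615533343)]
yaw 19.062570495988513
foot edge [ 0.5653 -0.3231  0.009 ] [ 0.6278 -0.3004  0.009 ] 0.06647835510564225 19.959801344163505
head [ 0.5738 -0.3391  0.0745] 0.035472747352347116
tri top/wrist (array([ 0.594 , -0.333 ,  0.1134]), np.float64(0.002845460370323889))
tray far-left corner
```

```bash
python3 -c "
from h import *
go((.5964,-.3313,.081),19.5)"
```

```text
t 2.4833 tcp [ 0.548  -0.323   0.3034] yaw 18.22 gap 0.07 F [ 0.29  0.74 -0.37]
shift [-43.4 -23.1 222.4] turn [ 0.0005  0.     -0.0224]
```

Emit:
step_arm --moves '[[[-30,-15,20],[0,0,-0.022],70],[[-43,-23,50],[0,0,-0.022],70],[[-43,-23,80],[0,0,-0.022],70],[[-43,-23,110],[0,0,-0.022],70],[[-43,-23,140],[0,0,-0.022],70],[[-43,-23,150],[0,0,-0.022],70],[[-43,-23,150],[0,0,-0.022],70],[[-43,-23,150],[0,0,-0.022],70]]'

```text
clock: 3.15
tcp_pos: [0.5964, -0.3317, 0.1545]
orientation: [0.0, -0.169, 0.986, -0.0]
wrist_force: [0.5, -0.4, 0.7]
finger_gap: 0.07
grip_force: 0.0
```

```bash
python3 -c "
from h import *
go((.5964,-.3313,.081),19.5)
p=imaging.camera_params('wrist');im=imaging.read_camera('wrist')
np.savez('w2.npz',K=p['camera_matrix'],T=p['pose'])
for X in[(.5945,-.332,.110)]:print(proj(p,X))
cv2.imwrite('pics/w2.png',im[:,:,::-1])"
```

```text
t 3.15 tcp [ 0.5964 -0.3317  0.1545] yaw 19.49 gap 0.07 F [ 0.46 -0.39  0.67]
shift [-0.1  0.4 73.5] turn [-0.0003  0.0004 -0.0001]
[278.82534965 243.6488241 ]
```

View pics/w2.png

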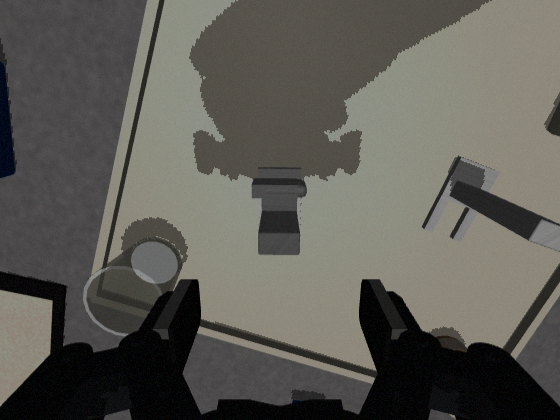

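The bar top centre is at (279,243), as predicted, midway between the fingers. I'll descend and grip.

Emit:
step_arm --moves '[[[0,0,25],[0,0,0],70],[[0,0,45],[0,0,0],70],[[0,0,60],[0,0,0],70],[[0,0,70],[0,0,0],70],[[0,0,73],[0,0,0],70],[[0,0,73],[0,0,0],60],[[0,0,73],[0,0,0],50],[[0,0,73],[0,0,0],40]]' --grip_force 30

```text
clock: 3.87
tcp_pos: [0.5972, -0.3331, 0.082]
orientation: [0.001, -0.169, 0.986, -0.001]
wrist_force: [-0.5, 1.0, 0.4]
finger_gap: 0.0405
grip_force: 0.0
```

Emit:
step_arm --moves '[[[0,0,0],[0,0,0],32],[[0,0,0],[0,0,0],28],[[0,0,0],[0,0,0],25],[[0,0,0],[0,0,0],23],[[0,0,0],[0,0,0],20],[[0,0,0],[0,0,0],15],[[0,0,0],[0,0,0],10],[[0,0,0],[0,0,0],10]]'

```text
clock: 4.53
tcp_pos: [0.5965, -0.3325, 0.0808]
orientation: [0.0, -0.169, 0.986, -0.0]
wrist_force: [-0.7, 0.5, 4.8]
finger_gap: 0.0238
grip_force: 29.7
```

Emit:
step_arm --moves '[[[0,0,0],[0,0,0],10],[[0,0,0],[0,0,0],10],[[0,0,0],[0,0,0],10]]' --grip_force 80

```text
clock: 4.78
tcp_pos: [0.5966, -0.3326, 0.0809]
orientation: [0.001, -0.169, 0.986, -0.0]
wrist_force: [0.0, 0.8, 6.2]
finger_gap: 0.0225
grip_force: 79.2
```

Emit:
step_arm --moves '[[[0,0,-5],[0,0,0],10],[[0,0,-20],[0,0,0],10],[[0,0,-50],[0,0,0],10],[[0,0,-80],[0,0,0],10],[[0,0,-110],[0,0,0],10],[[0,0,-140],[0,0,0],10],[[0,0,-165],[0,0,0],10],[[0,0,-175],[0,0,0],10]]'

```text
clock: 5.45
tcp_pos: [0.597, -0.3331, 0.2592]
orientation: [0.002, -0.169, 0.986, -0.002]
wrist_force: [0.4, -0.2, -1.5]
finger_gap: 0.0227
grip_force: 78.6
```

```bash
python3 -c "
from h import *
go((.55,-.13,.26),-3.4);go((.5069,-.0924,.237),-3.4)
im=imaging.read_camera('wrist')
cv2.imwrite('pics/w3.png',im[:,:,::-1])"
```

```text
t 5.45 tcp [ 0.597  -0.3331  0.2592] yaw 19.43 gap 0.0227 F [ 0.37 -0.18 -1.48]
shift [-23.3 207.2  -1.6] turn [-0.0034  0.0033  0.3985]
t 5.45 tcp [ 0.597  -0.3331  0.2592] yaw 19.43 gap 0.0227 F [ 0.37 -0.18 -1.48]
shift [  4.9 257.1  21.2] turn [-0.0034  0.0033  0.3985]
```

Emit:
step_arm --moves '[[[-3,20,0],[0,0,0.04],10],[[-6,50,0],[0,0,0.1],10],[[-10,80,0],[0,0,0.16],10],[[-14,110,0],[0,0,0.22],10],[[-18,140,0],[0,0,0.28],10],[[-21,170,0],[0,0,0.34],10],[[-23,195,0],[0,0,0.39],10],[[-23,207,-1],[-0.003,0.003,0.4],10]]'

```text
clock: 6.17
tcp_pos: [0.5471, -0.1263, 0.2547]
orientation: [-0.003, 0.03, 1.0, 0.002]
wrist_force: [0.4, 0.0, -1.7]
finger_gap: 0.0226
grip_force: 78.8
```

Emit:
step_arm --moves '[[[0,0,0],[0,0,0],10],[[0,0,0],[0,0,0],10]]'

```text
clock: 6.33
tcp_pos: [0.5486, -0.129, 0.2553]
orientation: [-0.002, 0.03, 1.0, 0.001]
wrist_force: [0.7, -0.9, -1.3]
finger_gap: 0.0222
grip_force: 78.8
```

Run:
```python
from h import *
go((.5069,-.0924,.237),-3.4)
for n in("wrist","side","top"):
    p=imaging.camera_params(n);np.savez(f"{n}4.npz",camera_matrix=p["camera_matrix"],pose=p["pose"])
    cv2.imwrite(f"pics/{n}4.png",imaging.read_camera(n)[:,:,::-1])
w=cv2.imread("pics/wrist4.png");s=cv2.imread("pics/side4.png")
S=imaging.camera_params("side")
print(proj(S,(.55,-.13,.29)),proj(S,(.4864,-.031,.236)))
b=cv2.resize(s[200:340,240:390],(448,418),interpolation=cv2.INTER_CUBIC)
c=np.zeros((420,800,3),np.uint8);c[:,:350]=w[:,105:455];c[:418,352:]=b
cv2.imwrite("pics/c4.png",c)
```

```text
t 6.3333 tcp [ 0.5486 -0.129   0.2553] yaw -3.39 gap 0.0222 F [ 0.7  -0.95 -1.3 ]
shift [43.7 34.1 18.6] turn [ 0.0024 -0.0048  0.0002]
[308.88198408 188.30974037] [328.25995632 257.63007226]
```

View pics/c4.png

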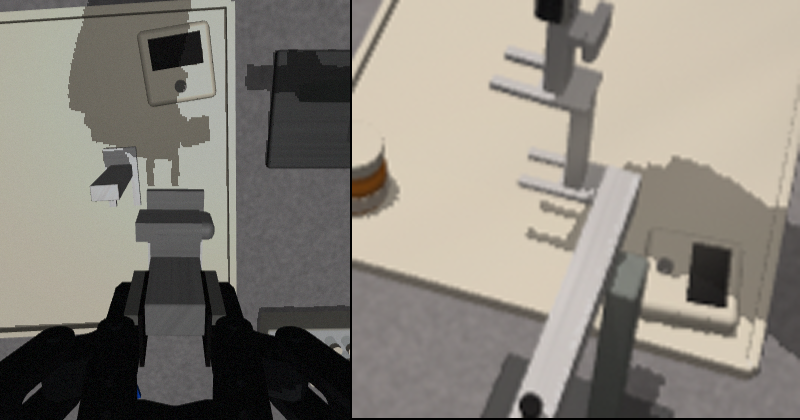

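The hanger is held level, with its head at wrist px (280,222) and its bar top near (280,318). In the side view the rail mouth is at about (330,257). I'll move to just before the mouth and then measure the head against the rail.

Emit:
step_arm --moves '[[[10,8,4],[0.002,-0.005,0],10],[[22,18,9],[0.002,-0.005,0],10],[[34,27,14],[0.002,-0.005,0],10],[[41,32,17],[0.002,-0.005,0],10],[[44,34,18],[0.002,-0.005,0],10],[[44,34,18],[0.002,-0.005,0],10],[[44,34,18],[0.002,-0.005,0],10],[[44,34,18],[0.002,-0.005,0],10]]'

```text
clock: 7.15
tcp_pos: [0.508, -0.0937, 0.2387]
orientation: [0.001, 0.031, 1.0, -0.0]
wrist_force: [1.3, 0.4, -1.1]
finger_gap: 0.0227
grip_force: 78.9
```

Run:
```python
from h import *
go((.5069,-.0924,.237),-3.4)
for n in("wrist","side","top"):
    p=imaging.camera_params(n);np.savez(f"{n}5.npz",camera_matrix=p["camera_matrix"],pose=p["pose"])
    cv2.imwrite(f"pics/{n}5.png",imaging.read_camera(n)[:,:,::-1])
w=cv2.imread("pics/wrist5.png");s=cv2.imread("pics/side5.png")
c=np.zeros((600,800,3),np.uint8)
c[:,:400]=cv2.resize(w[150:360,230:370+0],(400,600),interpolation=cv2.INTER_CUBIC)
c=np.zeros((600,800,3),np.uint8)
c[:400,:500]=cv2.resize(w[170:370,230:480],(500,400),interpolation=cv2.INTER_CUBIC)
c[:480,500:]=cv2.resize(s[190:286,290:350],(300,480),interpolation=cv2.INTER_CUBIC)
cv2.imwrite("pics/c5.png",c)
```

```text
t 7.15 tcp [ 0.508  -0.0937  0.2387] yaw -3.51 gap 0.0227 F [ 1.29  0.4  -1.09]
shift [1.2 1.2 1.7] turn [-0.      0.0027 -0.002 ]
```

View pics/c5.png

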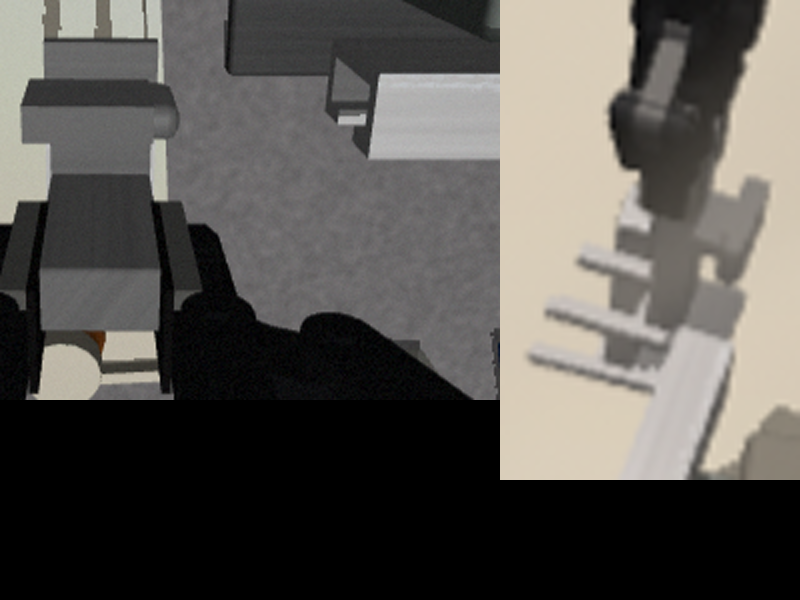

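The wrist view shows the mouth end of the rail's top face, corners at px (418.5,206.5) and (414,249.5). The head's top face spans rows 223–241 and columns 241–318, and the bar top spans columns 250–310. I'll refine the edges and compare.

Run:
```python
from h import *
np.set_printoptions(precision=4,suppress=True)
g=cv2.cvtColor(cv2.imread("pics/wrist5.png"),cv2.COLOR_BGR2GRAY).astype(float)
def edge(prof,a,b):
    d=np.abs(np.diff(prof[a:b]));k=d.argmax();w=d[max(k-2,0):k+3];return a+(w*np.arange(max(k-2,0),max(k-2,0)+len(w))).sum()/w.sum()+.5
row=lambda r0,r1:g[r0:r1].mean(0)
col=lambda c0,c1:g[:,c0:c1].mean(1)
H=row(226,238);print("head L/R",edge(H,235,248),edge(H,312,328))
B=row(308,331);print("bar L/R",edge(B,244,255),edge(B,305,315))
C=col(255,305);print("bar top rows",edge(C,298,310),edge(C,328,342));
C=col(250,300);print("head rows",edge(C,218,228),edge(C,236,246),"back edge",edge(C,204,216))
rl=[]
for c in range(425,475,10):
    C=col(c,c+10);rl.append((c+4.5,edge(C,200,212),edge(C,244,256)))
rl=np.array(rl);print(rl)
p=dict(np.load("wrist5.npz"))
l1=np.polyfit(rl[:,0],rl[:,1],1);l2=np.polyfit(rl[:,0],rl[:,2],1)
a=[plane(p,(u,np.polyval(l1,u)),.236) for u in(420,470)];b=[plane(p,(u,np.polyval(l2,u)),.236) for u in(416,470)]
d=a[1]-a[0];e=b[1]-b[0];print("rail back",a,"front",b,"yaws",np.degrees(np.arctan2(-d[0],d[1])),np.degrees(np.arctan2(-e[0],e[1])),"width",np.linalg.norm(a[1]-b[1]))
print("cam",p["pose"][:3,3])
```

```text
head L/R 240.12921348314606 319.0276595744681
bar L/R 249.470004411116 309.4844890510949
bar top rows 304.1134939759036 335.4375
head rows 222.8664962642548 241.35681818181817 back edge 209.06391256020748
[[429.5    206.3978 249.1892]
 [439.5    206.4044 249.1345]
 [449.5    206.3405 249.2246]
 [459.5    206.3895 249.2348]
 [469.5    206.3897 249.2475]]
rail back [array([ 0.4745, -0.0296,  0.236 ]), array([ 0.4758, -0.008 ,  0.236 ])] front [array([ 0.4946, -0.0301,  0.236 ]), array([ 0.4962, -0.0057,  0.236 ])] yaws -3.511869095071949 -3.6617986980705886 width 0.020517488017173163
cam [ 0.4264 -0.0875  0.382 ]
```

Run:
```python
from h import *
np.set_printoptions(precision=4,suppress=True)
p=dict(np.load("wrist5.npz"));f=352.3
def at(u,v,D):
    o,d=ray(p,(u,v));return o+d*D
hd=at(279.6,232.1,f*.036/78.9);bt=at(279.5,319.8,f*.024/60.0);
print("head top",hd,"bar top",bt,"diff z should be 35.5 mm, x 22mm",bt-hd)
rc=at(470,227.8,1);A=p["pose"]
# rail depth from 20 mm
a,b=ray(p,(470,206.4))[1],ray(p,(470,249.2))[1]
z=.236
print("rail centre at .236",(plane(p,(470,206.4),z)+plane(p,(470,249.2),z))/2,"z for 20 mm",[ (zz,round(np.linalg.norm(plane(p,(470,206.4),zz)-plane(p,(470,249.2),zz)),5)) for zz in(.232,.236,.24,.244)])
for z in(.228,.2305,.233):
    q=[plane(p,(u,v),z) for u,v in((240.1,232),(319,232),(279.6,222.9),(279.6,241.4))]
    print(z,"head len",np.linalg.norm(q[1]-q[0]),"w",np.linalg.norm(q[3]-q[2]),"c",(q[2]+q[3])/2)
for z in(.263,.266,.269):
    q=[plane(p,(u,v),z) for u,v in((249.5,320),(309.5,320),(279.6,304.1),(279.6,335.4))]
    print(z,"bar w",np.linalg.norm(q[1]-q[0]),"t",np.linalg.norm(q[3]-q[2]),"c",(q[2]+q[3])/2)
```

```text
head top [ 0.4842 -0.0911  0.2319] bar top [ 0.5102 -0.0927  0.2617] diff z should be 35.5 mm, x 22mm [ 0.026  -0.0016  0.0298]
rail centre at .236 [ 0.486  -0.0069  0.236 ] z for 20 mm [(0.232, np.float64(0.02104)), (0.236, np.float64(0.02048)), (0.24, np.float64(0.01992)), (0.244, np.float64(0.01936))]
0.228 head len 0.036939941400771774 w 0.009278556501838986 c [ 0.4858 -0.0912  0.228 ]
0.2305 head len 0.03634035224445748 w 0.009127951989384715 c [ 0.4848 -0.0911  0.2305]
0.233 head len 0.03574076308814322 w 0.0089773474769305 c [ 0.4838 -0.0911  0.233 ]
0.263 bar w 0.023750163542809143 t 0.014512002352714362 c [ 0.5094 -0.0926  0.263 ]
0.266 bar w 0.02315153002923435 t 0.014146220831178608 c [ 0.5073 -0.0925  0.266 ]
0.269 bar w 0.022552896515659542 t 0.013780439309642855 c [ 0.5052 -0.0924  0.269 ]
```

```bash
python3 -c "
from h import *
go((.5044,-.0937,.237),-3.6)"
```

```text
t 7.3 tcp [ 0.5077 -0.0934  0.2385] yaw -3.5 gap 0.0225 F [-0.5   0.28 -2.55]
shift [ 3.3 -0.5  1.5] turn [0.0002 0.002  0.0017]
```

Emit:
step_arm --moves '[[[2,0,1],[0,0.002,0.002],10],[[3.3,0,1.5],[0,0.002,0.002],10],[[3.3,5,1.5],[0,0.002,0.002],10],[[3.3,15,1.5],[0,0.002,0.002],10],[[3.3,25,1.5],[0,0.002,0.002],10],[[3.3,32,1.5],[0,0.002,0.002],10],[[3.3,34,1.5],[0,0.002,0.002],10],[[3.3,34,1.5],[0,0.002,0.002],10]]'

```text
clock: 7.97
tcp_pos: [0.5059, -0.0577, 0.237]
orientation: [-0.0, 0.03, 1.0, 0.0]
wrist_force: [0.9, -0.3, -1.7]
finger_gap: 0.0227
grip_force: 78.9
```

Emit:
step_arm --moves '[[[0,0,0],[0,0,0],10],[[0,0,0],[0,0,0],10]]'

```text
clock: 8.13
tcp_pos: [0.5059, -0.0588, 0.2369]
orientation: [-0.0, 0.031, 1.0, 0.0]
wrist_force: [0.2, 0.3, -2.3]
finger_gap: 0.0224
grip_force: 78.9
```

Run:
```python
from h import *
go((.5064,-.0597,.237),-3.6)
p=imaging.camera_params("wrist");np.savez("wrist6.npz",camera_matrix=p["camera_matrix"],pose=p["pose"])
w=imaging.read_camera("wrist")[:,:,::-1];cv2.imwrite("pics/wrist6.png",w)
s=imaging.read_camera("side")[:,:,::-1];cv2.imwrite("pics/side6.png",s)
c=np.zeros((480,800,3),np.uint8)
c[:480,:480]=cv2.resize(w[180:300,235:355],(480,480),interpolation=cv2.INTER_CUBIC)
c[:480,500:]=cv2.resize(s[210:306,290:350],(300,480),interpolation=cv2.INTER_CUBIC)
cv2.imwrite("pics/c6.png",c)
```

```text
t 8.1333 tcp [ 0.5059 -0.0588  0.2369] yaw -3.59 gap 0.0224 F [ 0.16  0.34 -2.26]
shift [-0.5 -0.8 -0.1] turn [ 0.0002 -0.0004  0.0002]
```

View pics/c6.png

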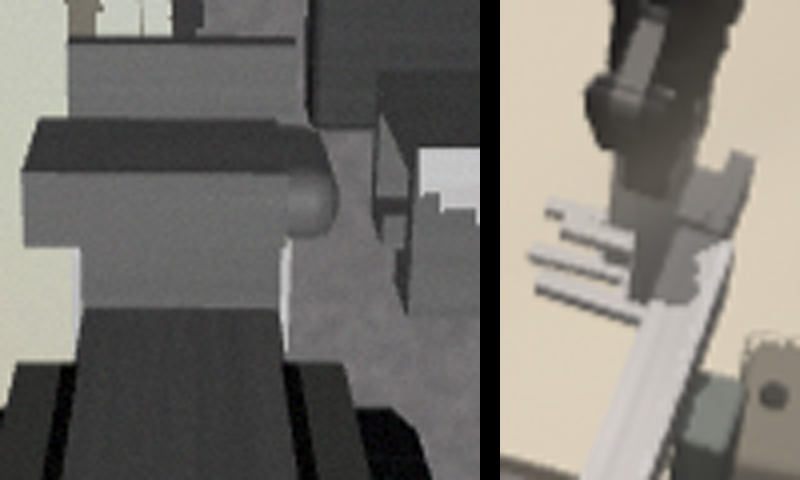

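The wrist view shows the head just short of the mouth, with its top face rows at 223–241.5. The rail's top face corners at the mouth are (339.5,217) and (337.5,258). I'll compute the residual offset.

Run:
```python
from h import *
np.set_printoptions(precision=4,suppress=True)
p=dict(np.load("wrist6.npz"))
g=cv2.cvtColor(cv2.imread("pics/wrist6.png"),cv2.COLOR_BGR2GRAY).astype(float)
def edge(pr,a,b):
    d=np.abs(np.diff(pr[a:b]));k=d.argmax();w=d[max(k-2,0):k+3];return a+(w*np.arange(max(k-2,0),max(k-2,0)+len(w))).sum()/w.sum()+.5
C=g[:,345:352].mean(1);r=edge(C,210,224),edge(C,250,268)
C=g[:,250:300].mean(1);h=edge(C,218,228),edge(C,236,246);print(r,h)
for zr in(.236,.239):
  A=plane(p,(348,r[0]),zr);B=plane(p,(348,r[1]),zr);m=(A+B)/2
  for zh in(.2305,):
    hc=(plane(p,(275,h[0]),zh)+plane(p,(275,h[1]),zh))/2
    want=m[0]+(hc[1]-m[1])*.0625
    print(zr,"rail",m,"w",np.linalg.norm(A-B),"head",hc,"needed dx mm",(want-hc[0])*1e3)
m=plane(p,(338.5,237),.236);print("mouth y",m)
f=plane(p,(319.5,232),.226);print("head front",f)
```

```text
(np.float64(216.66350947158526), np.float64(266.109756097561)) (np.float64(222.82354034957234), np.float64(241.45110024449878))
0.236 rail [ 0.4865 -0.0261  0.236 ] w 0.0236914946938696 head [ 0.482  -0.0583  0.2305] needed dx mm 2.54454757648237
0.239 rail [ 0.4853 -0.0267  0.239 ] w 0.023199675951651615 head [ 0.482  -0.0583  0.2305] needed dx mm 1.2973525538877984
mouth y [ 0.4839 -0.0303  0.236 ]
head front [ 0.4849 -0.0376  0.226 ]
```

Emit:
step_arm --moves '[[[-0.2,2,0],[0,0,0],10],[[-0.2,4,0],[0,0,0],10],[[-0.2,6,0],[0,0,0],10],[[-0.2,7,0],[0,0,0],10]]'

```text
clock: 8.57
tcp_pos: [0.5065, -0.0516, 0.2369]
orientation: [-0.0, 0.031, 1.0, 0.0]
wrist_force: [-0.2, 0.4, -1.7]
finger_gap: 0.0227
grip_force: 78.9
```

Emit:
step_arm --moves '[[[0,0.7,0],[0,0,0],10],[[0,1.4,0],[0,0,0],10],[[0,2,0],[0,0,0],10]]'

```text
clock: 8.82
tcp_pos: [0.5067, -0.0497, 0.2369]
orientation: [-0.0, 0.031, 1.0, 0.0]
wrist_force: [-0.8, 0.5, -1.0]
finger_gap: 0.0225
grip_force: 78.9
```

Emit:
step_arm --moves '[[[0,0.7,0],[0,0,0],10],[[0,1.4,0],[0,0,0],10],[[0,2,0],[0,0,0],10]]'

```text
clock: 9.07
tcp_pos: [0.5068, -0.0478, 0.2369]
orientation: [-0.0, 0.031, 1.0, 0.0]
wrist_force: [0.8, -0.6, -1.7]
finger_gap: 0.0224
grip_force: 78.9
```

Emit:
step_arm --moves '[[[0,0.8,0],[0,0,0],10],[[0,1.6,0],[0,0,0],10],[[0,2.4,0],[0,0,0],10],[[0,3,0],[0,0,0],10]]'

```text
clock: 9.4
tcp_pos: [0.507, -0.0447, 0.2369]
orientation: [-0.0, 0.031, 1.0, 0.0]
wrist_force: [0.5, -0.3, -2.5]
finger_gap: 0.0227
grip_force: 78.9
```

Emit:
step_arm --moves '[[[0,1,0],[0,0,0],10],[[0,2,0],[0,0,0],10],[[0,3,0],[0,0,0],10],[[0,4,0],[0,0,0],10]]'

```text
clock: 9.73
tcp_pos: [0.5072, -0.0407, 0.2369]
orientation: [-0.0, 0.031, 1.0, 0.0]
wrist_force: [0.6, 0.5, -1.6]
finger_gap: 0.0227
grip_force: 78.9
```

Run:
```python
from h import *
go((.508,-.0398,.237),-3.6)
w=imaging.read_camera("wrist")[:,:,::-1]
c=cv2.resize(w[180:320,235:375],(560,560),interpolation=cv2.INTER_CUBIC)
cv2.imwrite("pics/c7.png",c)
```

```text
t 9.7333 tcp [ 0.5072 -0.0407  0.2369] yaw -3.6 gap 0.0227 F [ 0.58  0.52 -1.59]
shift [-0.7  1.  -0.1] turn [ 0.0005 -0.0005  0.    ]
```

View pics/c7.png

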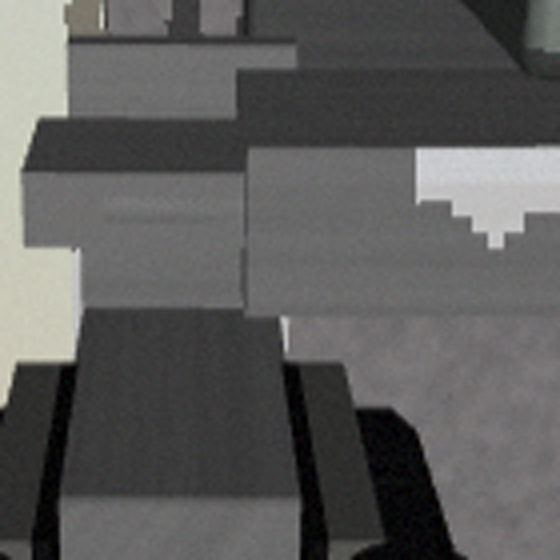

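The head is half inside the mouth, with no contact force. I'll feel the play up and down, and then sideways, to centre it.

Emit:
step_arm --moves '[[[0,0,-0.5],[0,0,0],10],[[0,0,-1],[0,0,0],10],[[0,0,-1],[0,0,0],10],[[0,0,-1],[0,0,0],10]]'

```text
clock: 10.12
tcp_pos: [0.5073, -0.0409, 0.238]
orientation: [-0.0, 0.031, 1.0, 0.0]
wrist_force: [-1.0, -0.1, -2.4]
finger_gap: 0.0221
grip_force: 78.9
```

Emit:
step_arm --moves '[[[0,0,0.7],[0,0,0],10],[[0,0,1.4],[0,0,0],10],[[0,0,2],[0,0,0],10],[[0,0,2],[0,0,0],10],[[0,0,2],[0,0,0],10]]'

```text
clock: 10.53
tcp_pos: [0.5072, -0.0409, 0.2358]
orientation: [-0.0, 0.031, 1.0, 0.0]
wrist_force: [1.0, 0.1, -1.9]
finger_gap: 0.0226
grip_force: 78.9
```

Emit:
step_arm --moves '[[[-0.5,0,-0.5],[0,0,0],10],[[-1,0,-1],[0,0,0],10],[[-1,0,-1],[0,0,0],10],[[-1,0,-1],[0,0,0],10]]'

```text
clock: 10.87
tcp_pos: [0.5083, -0.0409, 0.237]
orientation: [-0.0, 0.031, 1.0, 0.0]
wrist_force: [-1.2, 0.3, -1.7]
finger_gap: 0.0225
grip_force: 78.9
```

Emit:
step_arm --moves '[[[0.7,0,0],[0,0,0],10],[[1.4,0,0],[0,0,0],10],[[2,0,0],[0,0,0],10],[[2,0,0],[0,0,0],10],[[2,0,0],[0,0,0],10]]'

```text
clock: 11.28
tcp_pos: [0.5063, -0.0408, 0.237]
orientation: [-0.0, 0.031, 1.0, 0.0]
wrist_force: [1.1, 0.2, -2.3]
finger_gap: 0.0231
grip_force: 78.9
```

Emit:
step_arm --moves '[[[-1,3,0],[0,0,0],10],[[-1,7,0],[0,0,0],10],[[-1,11,0],[0,0,0],10],[[-1,15,0],[0,0,0],10],[[-1,19,0],[0,0,0],10],[[-1,23,0],[0,0,0],10],[[-1,27,0],[0,0,0],10],[[-1,30,0],[0,0,0],10]]'

```text
clock: 11.95
tcp_pos: [0.5091, -0.0103, 0.2369]
orientation: [-0.0, 0.031, 1.0, 0.0]
wrist_force: [0.1, -0.4, -1.6]
finger_gap: 0.0228
grip_force: 78.9
```

Emit:
step_arm --moves '[[[0,4,0],[0,0,0],10],[[0,8,0],[0,0,0],10],[[0,12,0],[0,0,0],10],[[0,16,0],[0,0,0],10],[[0,20,0],[0,0,0],10],[[0,24,0],[0,0,0],10],[[0,28,0],[0,0,0],10],[[0,30,0],[0,0,0],10]]'

```text
clock: 12.62
tcp_pos: [0.511, 0.0196, 0.2369]
orientation: [-0.0, 0.031, 1.0, 0.0]
wrist_force: [0.8, 0.4, -1.0]
finger_gap: 0.0226
grip_force: 78.9
```

Emit:
step_arm --moves '[[[0,4,0],[0,0,0],10],[[0,8,0],[0,0,0],10],[[0,12,0],[0,0,0],10],[[0,16,0],[0,0,0],10],[[0,20,0],[0,0,0],10],[[0,24,0],[0,0,0],10],[[0,28,0],[0,0,0],10],[[0,30,0],[0,0,0],10]]'

```text
clock: 13.28
tcp_pos: [0.5129, 0.0496, 0.237]
orientation: [-0.0, 0.031, 1.0, 0.0]
wrist_force: [-0.6, 0.1, -2.2]
finger_gap: 0.0228
grip_force: 78.9
```

Emit:
step_arm --moves '[[[-0.6,0,0],[0,0,0],10],[[-1.2,0,0],[0,0,0],10],[[-1.2,0,0],[0,0,0],10],[[-1.2,0,0],[0,0,0],10]]'

```text
clock: 13.62
tcp_pos: [0.5141, 0.0487, 0.2369]
orientation: [-0.0, 0.032, 1.0, 0.0]
wrist_force: [0.4, -0.5, -2.2]
finger_gap: 0.0225
grip_force: 78.9
```

Emit:
step_arm --moves '[[[0.8,0,0],[0,0,0],10],[[1.6,0,0],[0,0,0],10],[[2.4,0,0],[0,0,0],10],[[2.4,0,0],[0,0,0],10],[[2.4,0,0],[0,0,0],10]]'

```text
clock: 14.03
tcp_pos: [0.5118, 0.0489, 0.2371]
orientation: [0.0, 0.031, 1.0, 0.0]
wrist_force: [0.6, -0.8, -1.9]
finger_gap: 0.0226
grip_force: 78.8
```

Emit:
step_arm --moves '[[[-1.2,3,0],[0,0,0],10],[[-1.2,7,0],[0,0,0],10],[[-1.2,11,0],[0,0,0],10],[[-1.2,15,0],[0,0,0],10],[[-1.2,19,0],[0,0,0],10],[[-1.2,23,0],[0,0,0],10],[[-1.2,27,0],[0,0,0],10],[[-1.2,29,0],[0,0,0],10]]'

```text
clock: 14.7
tcp_pos: [0.5146, 0.0786, 0.2369]
orientation: [-0.0, 0.031, 1.0, 0.0]
wrist_force: [0.0, 0.4, -1.6]
finger_gap: 0.0226
grip_force: 78.8
```

Emit:
step_arm --moves '[[[0,1.5,0],[0,0,0],10],[[0,3,0],[0,0,0],10],[[0,4.5,0],[0,0,0],10],[[0,6,0],[0,0,0],10],[[0,7.5,0],[0,0,0],10],[[0,9,0],[0,0,0],10],[[0,10.5,0],[0,0,0],10],[[0,12,0],[0,0,0],10]]'

```text
clock: 15.37
tcp_pos: [0.5154, 0.09, 0.237]
orientation: [-0.0, 0.031, 1.0, 0.0]
wrist_force: [0.9, -0.4, -1.9]
finger_gap: 0.0223
grip_force: 78.8
```

Emit:
step_arm --moves '[[[0,1.5,0],[0,0,0],10],[[0,3,0],[0,0,0],10],[[0,4.5,0],[0,0,0],10],[[0,6,0],[0,0,0],10],[[0,7.5,0],[0,0,0],10],[[0,9,0],[0,0,0],10],[[0,10.5,0],[0,0,0],10],[[0,12,0],[0,0,0],10]]'

```text
clock: 16.03
tcp_pos: [0.5161, 0.1018, 0.2369]
orientation: [-0.0, 0.031, 1.0, -0.0]
wrist_force: [-0.4, -2.2, -3.7]
finger_gap: 0.0226
grip_force: 78.7
```

Contact is beginning: about -2 N along y and -2 N in z, which is the latch lifting. I'll continue slowly.

Emit:
step_arm --moves '[[[0,1,0],[0,0,0],10],[[0,2,0],[0,0,0],10],[[0,3,0],[0,0,0],10]]'

```text
clock: 16.28
tcp_pos: [0.5162, 0.1046, 0.2367]
orientation: [-0.001, 0.032, 1.0, -0.0]
wrist_force: [-0.2, -3.1, -3.5]
finger_gap: 0.0226
grip_force: 78.6
```

Emit:
step_arm --moves '[[[0,1,0],[0,0,0],10],[[0,2,0],[0,0,0],10],[[0,3,0],[0,0,0],10]]'

```text
clock: 16.53
tcp_pos: [0.5164, 0.1076, 0.2368]
orientation: [-0.0, 0.032, 1.0, -0.0]
wrist_force: [-1.2, -2.6, -5.6]
finger_gap: 0.0225
grip_force: 78.6
```

Emit:
step_arm --moves '[[[0,1.3,0],[0,0,0],10],[[0,2.6,0],[0,0,0],10],[[0,4,0],[0,0,0],10],[[0,5.3,0],[0,0,0],10],[[0,6.6,0],[0,0,0],10],[[0,8,0],[0,0,0],10]]'

```text
clock: 17.03
tcp_pos: [0.517, 0.1163, 0.2369]
orientation: [-0.0, 0.031, 1.0, 0.001]
wrist_force: [-1.2, -2.0, -6.6]
finger_gap: 0.0223
grip_force: 78.8
```

Emit:
step_arm --moves '[[[0,1.3,0],[0,0,0],10],[[0,2.6,0],[0,0,0],10],[[0,4,0],[0,0,0],10],[[0,5.3,0],[0,0,0],10],[[0,6.6,0],[0,0,0],10],[[0,8,0],[0,0,0],10]]'

```text
clock: 17.53
tcp_pos: [0.5176, 0.124, 0.237]
orientation: [-0.0, 0.031, 1.0, 0.0]
wrist_force: [-0.3, -1.2, -5.6]
finger_gap: 0.0223
grip_force: 78.8
```

Emit:
step_arm --moves '[[[0,1.3,0],[0,0,0],10],[[0,2.6,0],[0,0,0],10],[[0,4,0],[0,0,0],10],[[0,5.3,0],[0,0,0],10],[[0,6.6,0],[0,0,0],10],[[0,8,0],[0,0,0],10],[[0,9.3,0],[0,0,0],10]]'

```text
clock: 18.12
tcp_pos: [0.5182, 0.1333, 0.237]
orientation: [-0.0, 0.031, 1.0, 0.0]
wrist_force: [-0.3, -1.7, -6.0]
finger_gap: 0.0225
grip_force: 78.8
```

Emit:
step_arm --moves '[[[0,1,0],[0,0,0],10],[[0,2,0],[0,0,0],10],[[0,3,0],[0,0,0],10],[[0,4,0],[0,0,0],10],[[0,5,0],[0,0,0],10]]'

```text
clock: 18.53
tcp_pos: [0.5185, 0.1382, 0.237]
orientation: [-0.0, 0.031, 1.0, 0.0]
wrist_force: [-0.7, -1.0, -5.8]
finger_gap: 0.0224
grip_force: 78.8
```

Emit:
step_arm --moves '[[[0,1,0],[0,0,0],10],[[0,2,0],[0,0,0],10],[[0,3,0],[0,0,0],10]]'

```text
clock: 18.78
tcp_pos: [0.5187, 0.1412, 0.237]
orientation: [-0.0, 0.031, 1.0, 0.0]
wrist_force: [0.1, -1.5, -5.8]
finger_gap: 0.0228
grip_force: 78.8
```

Emit:
step_arm --moves '[[[0,0.7,0],[0,0,0],10],[[0,1.3,0],[0,0,0],10],[[0,2,0],[0,0,0],10]]'

```text
clock: 19.03
tcp_pos: [0.5188, 0.1432, 0.237]
orientation: [-0.0, 0.031, 1.0, 0.0]
wrist_force: [-0.2, -0.6, -6.7]
finger_gap: 0.0225
grip_force: 78.8
```

Emit:
step_arm --moves '[[[0,0.7,0],[0,0,0],10],[[0,1.4,0],[0,0,0],10],[[0,2,0],[0,0,0],10]]'

```text
clock: 19.28
tcp_pos: [0.5189, 0.1452, 0.237]
orientation: [-0.0, 0.031, 1.0, 0.0]
wrist_force: [0.4, -1.0, -6.0]
finger_gap: 0.0222
grip_force: 78.8
```

Emit:
step_arm --moves '[[[0,0.5,0],[0,0,0],10],[[0,1,0],[0,0,0],10],[[0,1,0],[0,0,0],10]]'

```text
clock: 19.53
tcp_pos: [0.519, 0.1462, 0.237]
orientation: [-0.0, 0.031, 1.0, 0.0]
wrist_force: [-0.5, -1.0, -5.0]
finger_gap: 0.0225
grip_force: 78.8
```

Emit:
step_arm --moves '[[[0,0.5,0],[0,0,0],10],[[0,1,0],[0,0,0],10],[[0,1,0],[0,0,0],10]]'

```text
clock: 19.78
tcp_pos: [0.519, 0.1472, 0.237]
orientation: [-0.0, 0.031, 1.0, 0.0]
wrist_force: [-0.0, -1.0, -6.0]
finger_gap: 0.0227
grip_force: 78.8
```

Emit:
step_arm --moves '[[[0,0.5,0],[0,0,0],10],[[0,1,0],[0,0,0],10],[[0,1,0],[0,0,0],10]]'

```text
clock: 20.03
tcp_pos: [0.5191, 0.1478, 0.237]
orientation: [-0.0, 0.031, 1.0, -0.0]
wrist_force: [-0.2, -3.0, -4.7]
finger_gap: 0.0227
grip_force: 78.9
```

Buffer contact is at about y=0.1475. The latch should drop roughly 4 mm further on, shown by Fz returning to about -2 N.

Emit:
step_arm --moves '[[[0,0.5,0],[0,0,0],10],[[0,1,0],[0,0,0],10],[[0,1.5,0],[0,0,0],10],[[0,2,0],[0,0,0],10],[[0,2,0],[0,0,0],10]]'

```text
clock: 20.45
tcp_pos: [0.5192, 0.1499, 0.237]
orientation: [-0.0, 0.031, 1.0, 0.0]
wrist_force: [0.1, -4.2, -5.4]
finger_gap: 0.0229
grip_force: 78.9
```

Emit:
step_arm --moves '[[[0,0.5,0],[0,0,0],10],[[0,1,0],[0,0,0],10],[[0,1,0],[0,0,0],10]]'

```text
clock: 20.7
tcp_pos: [0.5194, 0.1513, 0.2372]
orientation: [-0.0, 0.031, 1.0, 0.0]
wrist_force: [-0.3, -4.3, -3.1]
finger_gap: 0.0228
grip_force: 79.2
```

Emit:
step_arm --moves '[[[0,0.5,0],[0,0,0],10],[[0,0.8,0],[0,0,0],10],[[0,0.8,0],[0,0,0],10]]'

```text
clock: 20.95
tcp_pos: [0.5195, 0.1518, 0.2373]
orientation: [0.0, 0.031, 1.0, 0.0]
wrist_force: [-1.2, -5.0, -1.8]
finger_gap: 0.0226
grip_force: 79.2
```

Fz is back to baseline, so the latch has dropped. I'll check with a gentle pull back.

Emit:
step_arm --moves '[[[0,-0.4,0],[0,0,0],10],[[0,-0.8,0],[0,0,0],10],[[0,-1.1,0],[0,0,0],10],[[0,-1.1,0],[0,0,0],10]]'

```text
clock: 21.28
tcp_pos: [0.5194, 0.1512, 0.2372]
orientation: [0.0, 0.031, 1.0, 0.001]
wrist_force: [-0.4, -1.5, -1.6]
finger_gap: 0.0227
grip_force: 79.3
```

Emit:
step_arm --moves '[[[0,-0.4,0],[0,0,0],10],[[0,-0.8,0],[0,0,0],10],[[0,-0.8,0],[0,0,0],10]]'

```text
clock: 21.53
tcp_pos: [0.5194, 0.151, 0.2373]
orientation: [0.0, 0.031, 1.0, 0.001]
wrist_force: [1.1, 3.0, -1.7]
finger_gap: 0.0227
grip_force: 79.4
```

It resists the pull (+3 N, and doesn't follow), so it is latched. I'll relax, lower slightly and release.

Emit:
step_arm --moves '[[[0,0.4,0],[0,0,0],10],[[0,0.8,0.5],[0,0,0],10],[[0,0.8,0.9],[0,0,0],10],[[0,0.8,0.9],[0,0,0],10]]' --grip_force 30

```text
clock: 21.87
tcp_pos: [0.5195, 0.151, 0.2366]
orientation: [0.0, 0.031, 1.0, 0.001]
wrist_force: [-0.8, 1.7, 2.0]
finger_gap: 0.0226
grip_force: 79.8
```

Emit:
step_arm --moves '[[[0,0,0],[0,0,0],23],[[0,0,0],[0,0,0],25],[[0,0,0],[0,0,0],28],[[0,0,0],[0,0,0],34],[[0,0,0],[0,0,0],42],[[0,0,0],[0,0,0],50],[[0,0,0],[0,0,0],50],[[0,0,0],[0,0,0],50]]'

```text
clock: 22.53
tcp_pos: [0.5193, 0.1507, 0.2361]
orientation: [-0.0, 0.031, 1.0, 0.0]
wrist_force: [-0.8, -0.6, -0.1]
finger_gap: 0.05
grip_force: 0.0
```

Emit:
step_arm --moves '[[[0,0,-5],[0,0,0],50],[[0,0,-15],[0,0,0],50],[[0,0,-30],[0,0,0],50],[[0,0,-50],[0,0,0],50],[[0,0,-75],[0,0,0],50],[[0,0,-100],[0,0,0],50],[[0,0,-110],[0,0,0],50],[[0,0,-110],[0,0,0],50]]'

```text
clock: 23.2
tcp_pos: [0.5206, 0.1509, 0.3502]
orientation: [0.003, 0.031, 1.0, 0.001]
wrist_force: [0.5, -0.4, 0.5]
finger_gap: 0.05
grip_force: 0.0
```

Run:
```python
from h import *
go((.5,.15,.34),-3.6)
w=imaging.read_camera("wrist")[:,:,::-1];s=imaging.read_camera("side")[:,:,::-1]
c=np.zeros((420,800,3),np.uint8);c[:,:400]=w[:,80:480]
c[:,400:]=cv2.resize(s[210:420,200:400],(400,420),interpolation=cv2.INTER_CUBIC)
cv2.imwrite("pics/c8.png",c)
```

```text
t 23.2 tcp [0.5206 0.1509 0.3502] yaw -3.59 gap 0.05 F [ 0.53 -0.37  0.45]
shift [20.6 -2.2 10.1] turn [0.0016 0.006  0.0001]
```

View pics/c8.png

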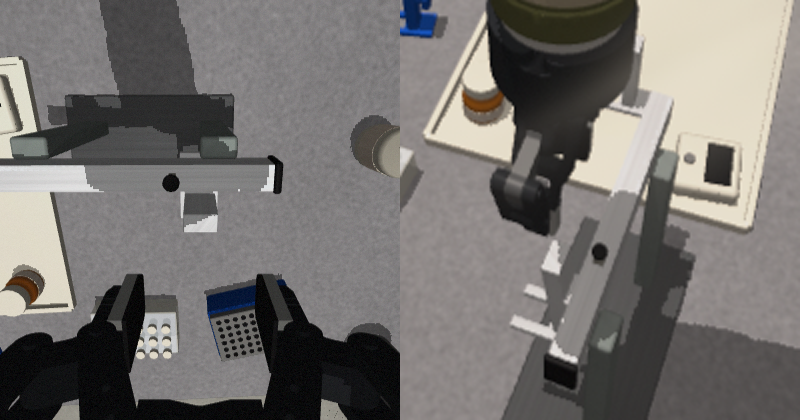

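The wrist view shows the hanger hanging on the rail, bar top at crop (199,222), just past the latch button at (170,183). In the side view it hangs upright with nothing touching it, and the tray items look undisturbed. Handing in.

```bash
python3 -c "
from workcell import env
print(env.hand_in())"
```

```text
the job is handed in; nothing more can be done
None
```

The hanger with the T-head is latched home in the rail and was left hanging with the gripper clear. The highest wrist force I read while sliding was about 7 N, and I handed the job in at about 23 s.

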